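# Read in a paint jar

## Task

Book in the blue paint jar on the reader: with a fingertip, gently roll it round in its dish by the edge of its lid until the middle of its label faces the window of the reader's black pillar. Then reach in under the clear guard of the yellow box, push the blue-tipped spring toggle all the way over to the side of the green stud, never to the red side, hold it there for a good second, and let it spring back to the middle. Do not press hard on the jar, the toggle or its guard, leave the jar standing in its dish with the label still facing the window, and leave the other things on the table where they are.

Things in the scene. Friction and masses are not known exactly. Their poses are not given: they have to be found in the camera images.
- reader: Jar reader, fixed: grey base plate 165 x 110 x 20 mm with an aluminium dish (98 mm across, rim top 36 mm above the table) that spins about a vertical axis with light drag (0.015 N m), and a black pillar with a window. Origin: on the table, on the dish's axis. x axis horizontal, from the pillar towards the dish; y 90 degrees to the left of x; z up.
- window (a point): Window of the reader's black pillar (24 x 70 mm, 81 mm high, yellow mark on top), looking at the dish: in the reader's frame at x = -72, y = 0, z = 58 mm.
- jar: Blue paint jar, flat black lid, 82 mm across (too wide to grip), 85 mm tall, 0.3 to 0.6 kg, loose in the dish with 2.5 mm play all round; underside 28 mm, lid top 113 mm above the table. It turns with the dish. White label with orange middle; an orange bar on the lid lies above the label's middle. Origin: centre of the underside; z up; the label lies along its -x axis.
- label (a point): Middle of the jar's label, on the side of the jar: 41 mm from its axis, 36 mm above its underside. Facing the window squarely means that it lies on the reader's -x side, with reader y = 0. A fingertip pressed on the lid 28 mm from its axis with 5 to 9 N drags the jar round with it, slipping somewhat.
- switch_box: Yellow switch box, fixed: deck 50 mm above the table, 100 mm (x) by 150 mm (y). Origin: on the table under the toggle's pivot, centre of the box; z up. Its x axis runs across the robot (left-right, within about 30 degrees), and along it the space under the guard is open on both sides; the toggle swings along y. Come in from either x side, tool tilted 35 to 45 degrees.
- guard (a point): Middle of one long edge, underside, of the clear guard plate over the toggle: in the box's frame at x = -16, y = 0, z = 118 mm. The plate is 4 mm thick, x = -16 to +16 mm, y = -72 to +72 mm, on two 8 mm posts at x = 0, y = +-65 mm: a tool pointing straight down cannot reach the toggle.
- toggle (a joint): Angle of the spring toggle on the switch box, rad: 0 upright (rest), positive leaning to the box's +y, negative to its -y; end stops at +-0.45. The spring (0.30 N m/rad) needs about 4 N at the tip to hold it at the stop, and recentres it when let go.
- toggle_tip (a point): Centre of the toggle's blue ball, 17 mm across, 37 mm above the pivot; the pivot is on the deck, 50 mm above the table. The stem is a steel rod of 11 mm diameter.
- green_stud: Green round stud, 18 mm across, 5 mm high, on the deck at box x = -35 mm, and at box y = +45 or -45 mm (it varies). Origin: centre of its underside. It marks the side to which the toggle must go.
- red_stud: Red round stud, same size, on the other side: the side to which the toggle must not go. Origin: centre of its underside.
- tape: Bystander: masking-tape roll lying flat, 92 mm across, 28 mm high. Origin: centre of its underside.
- ink: Bystander: small amber ink jar with black cap, 40 mm across, 62 mm high. Origin: centre of its underside.
- marker_a: Bystander: black marker lying flat, 138 x 17 mm. Origin: centre of its underside.
- marker_b: Bystander: silver marker with black cap lying flat, 138 x 17 mm. Origin: centre of its underside.
- pencil: Bystander: white pencil lying flat, 175 x 8 mm. Origin: centre of its underside.
- paint_pot: Bystander: red paint pot with white cap, 66 mm across, 75 mm high. Origin: centre of its underside.
- brush_cup: Bystander: terracotta-coloured cup of brushes, 72 mm across, 160 mm high with its brushes. Origin: centre of its underside.
Not all that is in view belongs to the job. What is meant by the switch_box is not purple, and is the larger of those in its own colour.

How it is judged:
On the way, in this order (a step that is already met when the one before it is completed fails the run):
1. the jar stands in its dish with its label's middle facing the window, and nothing of the robot touches it (y of label in the frame of reader between -0.009 and 0.009 m and x of label in the frame of reader below -0.02 m and horizontal distance between jar and reader below 0.006 m and angle between jar's own z axis and vertical below 0.05 rad and z of jar in the frame of reader below 0.033 m and contact force between the fingers and jar below 0.1 N), for 0.3 s.
2. the toggle is pushed at least 0.36 rad to the green stud's side and held there for 0.7 s by the fingers (((y of green_stud in the frame of switch_box above 0 m and value of joint toggle above 0.36 rad) or (y of green_stud in the frame of switch_box below 0 m and value of joint toggle below -0.36 rad)) and y of label in the frame of reader between -0.009 and 0.009 m and x of label in the frame of reader below -0.02 m and contact force between the fingers and switch_box above 0.3 N), for 0.7 s.
At the end, for the whole second after the job is handed in: the toggle is back in the middle (within 0.08 rad) and untouched, and the jar stands upright and at rest in its dish with its label's middle within 9 mm (about 12 degrees) of squarely facing the reader's window (value of joint toggle between -0.08 and 0.08 rad and contact force between the arm and switch_box below 0.1 N and y of label in the frame of reader between -0.009 and 0.009 m and x of label in the frame of reader below -0.02 m and horizontal distance between jar and reader below 0.006 m and angle between jar's own z axis and vertical below 0.05 rad and z of jar in the frame of reader below 0.033 m and linear speed of jar below 0.01 m/s).
It fails at once if the toggle is pushed to the red stud's side (over 0.2 rad) ((y of green_stud in the frame of switch_box above 0 m and value of joint toggle below -0.2 rad) or (y of green_stud in the frame of switch_box below 0 m and value of joint toggle above 0.2 rad)).
It fails at once if the jar is pressed with more than 30 N (contact force between the fingers and jar above 30 N).
It fails at once if the toggle or its box is pushed with more than 25 N (contact force between the fingers and switch_box above 25 N).
It fails at once if the jar is tipped or lifted out of its dish (angle between jar's own z axis and vertical above 0.25 rad or z of jar in the frame of reader above 0.045 m).
It fails at once if a bystander is moved by more than 20 mm (distance of any of tape, ink, marker_a, marker_b, pencil, paint_pot, brush_cup from where it was at the start of the episode above 0.02 m).
It also fails if it takes over 64 s, if anything falls off the work surface, if the arm or the gripper's body presses on something with over 40 N, if the wrist force passes 120 N, or if a joint passes its speed limit or range.

## Robot

A 6-joint arm with a two-finger parallel gripper is mounted at the origin on the work surface. World frame = base frame: x ahead of the robot, y to its left, z up, the work surface at z = 0. Lengths are in m, angles in rad, forces in N, time in s.
With the tool pointing down it reaches from about 0.3 to 0.825 m from the base axis. Payload 5.4 kg.
Tool frame: the origin (TCP) lies midway between the tips of the shut fingers; the grasp point (between the pads) lies 19 mm behind it; z points along the fingers, y is the line along which they close (so a half turn about z gives the same grasp; the last joint's range is limited). The gripper opens to 92 mm and grips with 3 to 60 N. Pads are 20 mm wide; open, the fingers measure 128 mm over their backs; the gripper's body (75 mm by 189 mm) begins 69 mm behind the grasp point.
Start: joints at [-1.354, 0.158, 1.597, -0, 1.386, -0.21], TCP at [0.238, -0.523, 0.215] pointing down, gripper open.
Joint ranges: [-2.91, 2.91], [-0.94, 2.29], [0.18, 2.7], [-1.29, 4.43], [0.17, 2.64], [-3, 3]. Speed limits (rad/s): [2.57, 2.57, 3.14, 3.14, 3.14, 3.14].

## Interface

Orientations are given as a rotation vector (axis times angle).
In Python, from workcell import bot gives the robot as it stands. Calls block until the motion is done:
- bot.goto(position, orientation): joint-space move of the TCP to a pose.
- bot.line_to(position, rot=None, max_speed=0.15): straight line of the TCP; rot=None keeps the orientation; max_speed is the mean speed in m/s.
- bot.set_joints(angles): joint-space move.
- bot.set_gripper(opening, newtons=None): opening from 0.0 (shut) to 1.0 (fully open); newtons is the grip in N (None keeps the last); returns when the fingers have stopped.
- bot.hold(seconds).
- bot.inverse_kinematics(position, orientation): joint angles nearest the present ones, or None.
- bot.read_camera(name): name is "scene" or "top" or "wrist"; returns a dict with "pixels" (480x640x3 uint8, blue, green, red), "fx", "fy", "cx", "cy" (pixels), "k1" (the pictures are not rectified: a ray, as slopes to the right and down, at radius r is drawn at 1 + k1 r^2 times it, then the intrinsics apply), "R" (3x3) and "t" (3): a world point X has camera coordinates R X + t. Camera axes: x right, y down, z forward; pixel columns grow to the right and rows downward; lengths in m; the calibration is good to about 2 mm. A picture is of the moment at which its call begins. There is no depth.
A pose or a line that the arm cannot do raises bot.MotionError and nothing moves.
- bot.job_done(): hands the job in; it is judged then, once.
Readings, each from a call of its own:
- bot.current_clock(): time.
- bot.current_joints(): joint angles.
- bot.current_joint_vel(): joint speeds.
- bot.current_effort(): joint torques, N m.
- bot.current_ee_pos(): TCP position.
- bot.current_tool_rot(): TCP orientation.
- bot.current_contact_force(): force on the tool from outside, world axes, zero at the start.
- bot.current_ft_torque(): the same for the moment, N m.
- bot.current_opening(): opening from 0.0 (shut) to 1.0 (fully open).
- bot.current_grip_force(): force on a finger pad.
Only numpy, scipy, OpenCV 4.12 (cv2) and the standard library are available. Lean on these libraries where they do the work, as an engineer would, in place of code of your own. Each camera call takes 0.05 s, during which the arm holds its last target. There are 200 camera calls.

## Working session

There is one attempt and no reset: what is moved stays moved. The work goes in short steps, each a Python script; the robot and the scene stay as the last script left them, time stands still between calls to the robot, and variables do not carry over. Pictures are saved under pics/ and viewed, at most 10 in all, crops included, and the job is handed in when it is done.

```bash
mkdir -p pics
cat > h.py <<'E'
import numpy as np, cv2
from workcell import bot
from scipy.spatial.transform import Rotation as Ro
def cam(n):
    return bot.read_camera(n)
def K(c): return np.array([[c['fx'],0,c['cx']],[0,c['fy'],c['cy']],[0,0,1.]])
def D(c):
    return c['k1']
def proj(c,X):
    X=np.atleast_2d(X); p=X@np.array(c['R']).T+np.array(c['t']); s=p[:,:2]/p[:,2:]
    s=s*(1+c['k1']*(s**2).sum(1,keepdims=True))
    return s*[c['fx'],c['fy']]+[c['cx'],c['cy']]
def atz(c,uv,z):
    uv=np.atleast_2d(np.array(uv,float)); d=(uv-[c['cx'],c['cy']])/[c['fx'],c['fy']]
    s=d.copy()
    for _ in range(20): s=d/(1+c['k1']*(s**2).sum(1,keepdims=True))
    R=np.array(c['R']);t=np.array(c['t']); o=-R.T@t
    r=np.c_[s,np.ones(len(s))]@R
    return o+r*((z-o[2])/r[:,2])[:,None]
E
python3 - <<'E'
from h import *
import pickle
for n in ['scene','top']:
    c=cam(n); pickle.dump(c,open(n+'.pkl','wb')); cv2.imwrite(f'pics/{n}1.png',c['pixels']); print(n,c['k1'],c['fx'],-np.array(c['R']).T@c['t'])
print(bot.current_clock(),bot.current_contact_force())
E
```

```text
scene -0.0033537679944929777 464.19742605576175 [ 1.38874303 -0.34668851  0.90838648]
top -0.045857004593749785 498.92786115256433 [ 0.4488685  -0.00907371  1.19895832]
0.1 [-0.67846831 -0.16067277  0.24377536]
```

View pics/scene1.png

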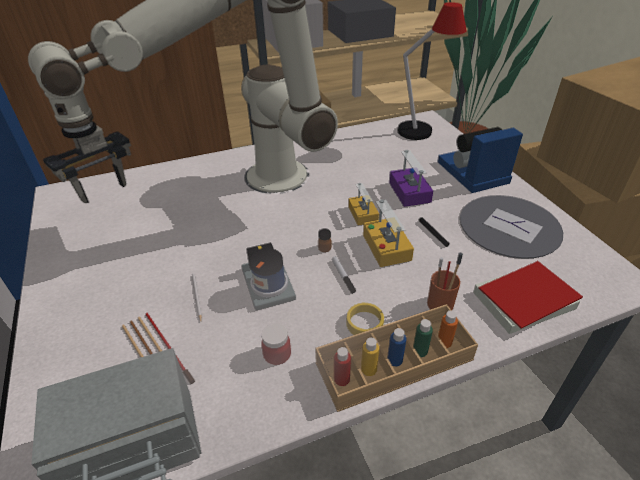

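View pics/top1.png

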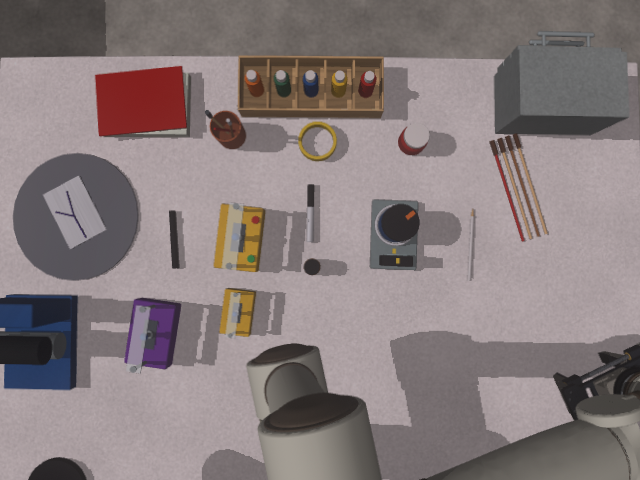

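The candidates for the switch box in the top view are the large yellow box (239,238), the small yellow box (238,312) and the purple one (152,335). I choose the large yellow one, with green stud (251,259) and red stud (256,220). The jar is at (398,224), its lid bar at (410,214), and the pillar with yellow marks at (396,258). Next is a close crop of both.

Run:
```python
import pickle,cv2,numpy as np
from h import *
c=pickle.load(open('top.pkl','rb'));im=c['pixels']
a=cv2.resize(im[190:290,200:280],None,fx=5,fy=5,interpolation=cv2.INTER_CUBIC)
b=cv2.resize(im[190:290,360:440],None,fx=5,fy=5,interpolation=cv2.INTER_CUBIC)
cv2.imwrite('pics/crop1.png',np.hstack([a,b]))
hsv=cv2.cvtColor(im,cv2.COLOR_BGR2HSV)
def blob(lo,hi,x0,x1,y0,y1):
    m=cv2.inRange(hsv,lo,hi); k=np.zeros_like(m);k[y0:y1,x0:x1]=m[y0:y1,x0:x1]
    y,x=np.nonzero(k); return np.array([x.mean(),y.mean()]),len(x)
for n,lo,hi,w,z in [('green',(45,80,40),(85,255,255),(210,270,200,275),.055),('red',(0,150,60),(8,255,255),(210,270,200,275),.055),('bar',(3,120,90),(20,255,255),(375,425,200,240),.113),('mark',(15,120,100),(35,255,255),(375,420,245,270),.081)]:
    p,k=blob(lo,hi,*w); print(n,p,k,atz(c,p,z))
```

```text
green [250.65789474 258.26315789] 38 [[0.45129424 0.15308869 0.055     ]]
red [255.02380952 219.33333333] 42 [[0.5407802  0.14418321 0.055     ]]
bar [410.         214.72916667] 48 [[ 0.54853302 -0.20229452  0.113     ]]
mark [395.87179487 256.43589744] 39 [[ 0.45737092 -0.17604142  0.081     ]]
```

View pics/crop1.png

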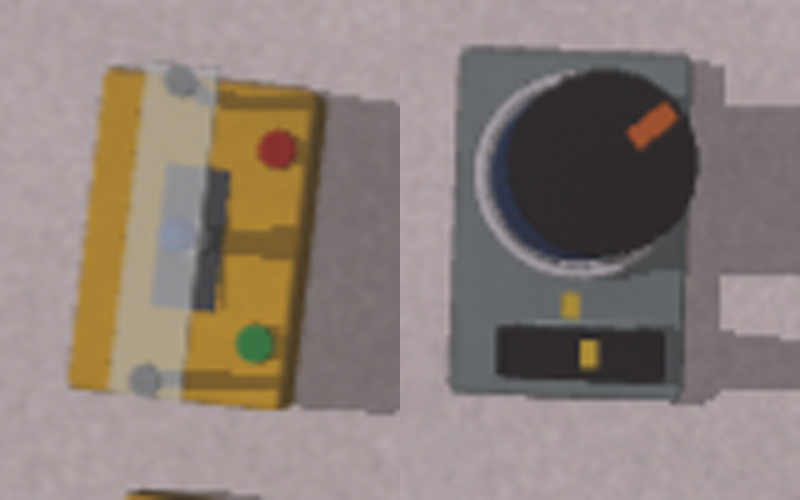

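The crop shows the large yellow box with its clear guard, the blue ball at about (235,237), and red and green studs on its right side. The studs measure 90 mm apart, as they should. The jar's bar points up and right, and the pillar is below. Next I shut the gripper, go above the jar and take a wrist look.

```bash
cat >> h.py <<'E'
def down(a):  # tool pointing down, tool y at world azimuth a
    y=np.array([np.cos(a),np.sin(a),0]); z=np.array([0,0,-1.]); x=np.cross(y,z)
    return Ro.from_matrix(np.c_[x,y,z])
E
python3 - <<'E'
from h import *
import pickle
c=pickle.load(open('top.pkl','rb'))
lid=atz(c,[400.6,222.6],.113)[0]; m1=atz(c,[397.8,260.8],.081)[0]; m2=atz(c,[394,251],.02)[0]
print('lid',lid,m1,m2)
print('base corners',atz(c,[[372,199.3],[418,201],[370,268.5],[416.5,269.8]],.02))
print(Ro.from_rotvec(bot.current_tool_rot()).as_matrix().round(2))
q0=bot.current_joints()
for a in np.radians(range(-180,180,30)):
    q=bot.inverse_kinematics([.47,-.19,.30],down(a).as_rotvec()); print(round(np.degrees(a)),None if q is None else np.round(q,2))
bot.set_gripper(0.0,20)
bot.goto([.47,-.19,.30],down(np.pi/2+ (-1.354+.21+1.354)*0).as_rotvec())
w=cam('wrist'); pickle.dump(w,open('w1.pkl','wb')); cv2.imwrite('pics/w1.png',w['pixels'])
print(bot.current_clock(),bot.current_joints(),bot.current_contact_force(), -np.array(w['R']).T@w['t'])
E
```

```text
lid [ 0.53111461 -0.18163354  0.113     ] [ 0.44761253 -0.180383    0.081     ] [ 0.47066822 -0.18070499  0.02      ]
base corners [[ 0.59318987 -0.12832618  0.02      ]
 [ 0.59000357 -0.23803668  0.02      ]
 [ 0.42899921 -0.12391694  0.02      ]
 [ 0.42651522 -0.23411908  0.02      ]]
[[ 0.91  0.41 -0.  ]
 [ 0.41 -0.91  0.  ]
 [ 0.   -0.   -1.  ]]
-180 [-0.62 -0.07  1.66  0.    1.55  2.52]
-150 [-0.62 -0.07  1.66  0.    1.55  2.  ]
-120 [-0.62 -0.07  1.66 -0.    1.55  1.47]
-90 [-0.62 -0.07  1.66 -0.    1.55  0.95]
-60 [-0.62 -0.07  1.66 -0.    1.55  0.42]
-30 [-0.62 -0.07  1.66  0.    1.55 -0.1 ]
0 [-0.62 -0.07  1.66 -0.    1.55 -0.62]
30 [-0.62 -0.07  1.66 -0.    1.55 -1.15]
60 [-0.62 -0.07  1.66  0.    1.55 -1.67]
90 [-0.62 -0.07  1.66  0.    1.55 -2.19]
120 [-0.62 -0.07  1.66 -0.    1.55 -2.72]
150 None
3.225 [-6.23967149e-01 -6.48599481e-02  1.66139426e+00 -1.39488462e-04
  1.54545259e+00 -2.19326962e+00] [-0.2123014  -0.544155    0.09772985] [ 0.39612144 -0.1921553   0.47010361]
```

View pics/w1.png

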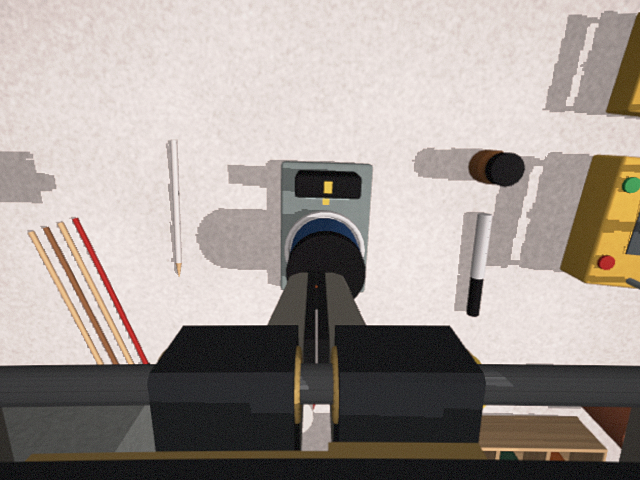

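The wrist view shows the jar lid at (326,265), mostly hidden by the fingers, the pillar top at (328,185) and the ink jar at (505,168). I now fit the dish from the rim.

Run:
```python
from h import *
import pickle
from scipy.optimize import least_squares
c=pickle.load(open('top.pkl','rb'));im=c['pixels']
# dish rim: bright ring points; lid circle: dark; fit known radii
S=8
def pts(img,cx,cy): pass
crop=lambda p:np.array([360+(p[0]-400)/5,190+p[1]/5])-.4
rim=[(474,165),(480,205),(500,240),(530,264),(570,277),(612,272),(500,105),(540,75)]
P=atz(c,[crop(p) for p in rim],.036)[:,:2]
f=least_squares(lambda v:np.hypot(*(P-v).T)-.049,[.53,-.18]);print('dish',f.x,f.fun*1e3)
lid=[(698,165),(690,205),(655,245),(603,260),(550,245),(603,70),(650,82),(685,115),(507,165)]
P=atz(c,[crop(p) for p in lid],.113)[:,:2]
f2=least_squares(lambda v:np.hypot(*(P-v).T)-.041,[.53,-.18]);print('lid',f2.x,f2.fun*1e3)
bar=atz(c,[[409.9,214.7]],.113)[0,:2]; d=bar-f2.x; print('bar az',np.degrees(np.arctan2(d[1],d[0])),np.hypot(*d))
print('window check', f.x-.072*np.array([np.cos(-.025),np.sin(-.025)]))
w=pickle.load(open('w1.pkl','rb'))
print('pillar mark wrist',atz(w,[328,187],.081),'base edges',atz(w,[[282,161.5],[372,165]],.02), 'ink',atz(w,[505,168],.062),'ink top',atz(c,[312,267],.062))
print('green/red wrist',atz(w,[[632,185],[606,262.5]],.055))
```

```text
dish [ 0.53337876 -0.18169944] [ 0.38397364 -0.00785786 -0.09773503 -0.1995816   0.18358751  0.02587877
 -0.38010681  0.20071644]
lid [ 0.53104952 -0.18117346] [0.29965452 0.47357309 0.36249195 0.50966703 1.32232986 0.78109253
 0.90027468 1.02809349 1.48316918]
bar az -49.987970461138865 0.02728973911521781
window check [ 0.46140126 -0.17989963]
pillar mark wrist [[ 0.4471301  -0.17957437  0.081     ]] base edges [[ 0.42500046 -0.23213666  0.02      ]
 [ 0.42921953 -0.12573135  0.02      ]] ink [[0.42989221 0.01012551 0.062     ]] ink top [[0.43233287 0.0122609  0.062     ]]
green/red wrist [[0.44970893 0.1522791  0.055     ]
 [0.5388402  0.14237665 0.055     ]]
```

Dish axis (0.533,-0.1815), lid centre (0.531,-0.181), and the wrist and top views agree within 2 mm. The bar is at -50° and must be at -181.4°, so I roll by -131°.

```bash
cat >> h.py <<'E'
C=np.array([.532,-.1813])
def at(phi,z): return [C[0]+.028*np.cos(phi),C[1]+.028*np.sin(phi),z]
def fz(): return bot.current_contact_force()[2]
def stroke(p0,p1,off=np.pi/2,F=7.,n=None,v=.025):
    """press lid at azimuth p0, roll to p1, lift"""
    z=.118; bot.goto(at(p0,.135),down(p0+off).as_rotvec()); bot.line_to(at(p0,z),max_speed=.05)
    b=fz(); zs=[];fs=[]
    while fz()-b<F-1.5 and z>.106:
        z-=.0005; bot.line_to(at(p0,z),max_speed=.02); zs.append(z);fs.append(fz()-b)
    print('bias',b,'press',[(round(a,4),round(f,1)) for a,f in zip(zs,fs)][-4:],bot.current_clock())
    if fs[-1]<2: raise SystemExit('no contact')
    out=[]
    n=n or max(2,int(abs(p1-p0)/np.radians(8)))
    for p in np.linspace(p0,p1,n+1)[1:]:
        f=fz()-b; out.append(round(f,1)); z-=np.clip((F-f)*1e-4,-.0005,.0003)
        if f>20: print('HIGH');break
        bot.line_to(at(p,z),down(p+off).as_rotvec(),max_speed=v)
    print('f',out,'z',z,bot.current_clock())
    bot.line_to(at(p,.150),max_speed=.1)
E
python3 - <<'E'
from h import *
p0=0;p1=np.radians(-131)
print(bot.inverse_kinematics(at(p0,.113),down(p0+np.pi/2).as_rotvec()),bot.inverse_kinematics(at(p1,.113),down(p1+np.pi/2).as_rotvec()))
stroke(p0,p1)
bot.goto([.47,-.36,.30],down(p1+np.pi/2).as_rotvec())
c=cam('top'); s=cam('scene'); x,y=proj(c,[.532,-.1813,.1])[0].astype(int)
cv2.imwrite('pics/t2.png',np.hstack([cv2.resize(c['pixels'][y-40:y+40,x-40:x+40],(400,400)),cv2.resize(s['pixels'][220:320,210:310],(400,400))]))
print(bot.current_clock())
E
```

```text
[-0.51823444  0.28871831  1.65305943  0.          1.19981491 -2.08903077] [-5.94349266e-01  2.00101634e-01  1.75948158e+00 -4.44089210e-16
  1.18200944e+00  1.21235727e-01]
bias 0.02931090781648553 press [(0.114, np.float64(1.0)), (0.1135, np.float64(-0.3)), (0.113, np.float64(2.8)), (0.1125, np.float64(6.2))] 7.2417
f [np.float64(6.2), np.float64(5.8), np.float64(6.2), np.float64(6.6), np.float64(5.7), np.float64(7.0), np.float64(6.3), np.float64(7.8), np.float64(5.4), np.float64(5.6), np.float64(7.7), np.float64(6.6), np.float64(5.8), np.float64(6.3), np.float64(6.8), np.float64(6.3)] z 0.11152165905853031 12.175
13.7
```

View pics/t2.png

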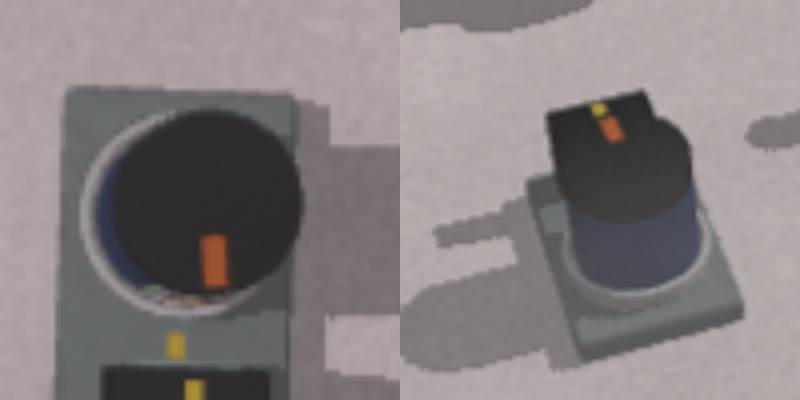

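The bar now points almost at the pillar: in the top crop it runs from (213,236) to (217,287), and in the scene crop it points at the yellow mark. I measure the remaining angle.

```bash
cat >> h.py <<'E'
def baraz():
    for n in ('top','scene'):
        c=cam(n); o=proj(c,[.532,-.1813,.113])[0]; hsv=cv2.cvtColor(c['pixels'],cv2.COLOR_BGR2HSV)
        m=cv2.inRange(hsv,(3,120,90),(16,255,255)); y,x=np.nonzero(m); X=atz(c,np.c_[x,y],.113)[:,:2]
        X=X[np.hypot(*(X-C).T)<.040]
        X=X[np.hypot(*(X-np.median(X,axis=0)).T)<.016]
        mu=X.mean(0); u=np.linalg.svd(X-mu)[2][0]; 
        if u@(mu-C)<0:u=-u
        d=mu-C; print(n,len(X),'bar',mu,'radial az',np.degrees(np.arctan2(d[1],d[0])),'pca az',np.degrees(np.arctan2(u[1],u[0])))
E
python3 - <<'E'
from h import *
baraz()
E
```

```text
top 47 bar [ 0.50682116 -0.18323689] radial az -175.60117644352275 pca az -175.6284208599476
scene 25 bar [ 0.50569373 -0.1803978 ] radial az 178.03575949984628 pca az -178.94754322169285
```

The label is within about 3–6° of facing the window (tolerance 12°), so the jar is good. Now the toggle: I come in from the box's -x side, tilted 40°, on the red side of the toggle, and push towards green (+y, towards the robot).

```bash
cat >> h.py <<'E'
by=np.array([-.994,.105,0]); by/=np.linalg.norm(by); bx=np.array([by[1],-by[0],0]); bz=np.array([0,0,1.])
O=np.array([.4988,.1828,0])
T=np.radians(40); d=np.sin(T)*bx-np.cos(T)*bz
ty=-by; RT=Ro.from_matrix(np.c_[np.cross(ty,d),ty,d]).as_rotvec()
def B(x,y,z,back=0): return O+bx*x+by*y+bz*z-d*back
def fy(): return bot.current_contact_force()@by
E
python3 - <<'E'
from h import *
X,Z,Y=.001,.075,-.038
a=B(X,Y,Z,.12); print(a,bot.inverse_kinematics(a,RT),bot.inverse_kinematics(B(X,Y,Z),RT))
bot.goto(a+[0,0,.12],RT); bot.line_to(a,max_speed=.15)
b0=bot.current_contact_force(); print(b0,bot.current_clock())
for k in (.08,.06,.05,.04,.03,.02,.01,0):
    bot.line_to(B(X,Y,Z,k),max_speed=.1); f=bot.current_contact_force()-b0
    if np.linalg.norm(f)>3: print('touch',k,f);break
print(bot.current_contact_force()-b0,bot.current_clock())
w=cam('wrist'); cv2.imwrite('pics/w2.png',w['pixels'])
E
```

```text
[0.52859187 0.10309486 0.16692533] [-0.43408105  0.14275329  1.87218267  0.66181282  1.428607   -0.52900441] [-0.28531749  0.29261556  1.91128962  0.74498359  1.20207764 -0.55423108]
[ 0.28034243 -0.1547248  -0.73518654] 16.4167
[ 0.16662908 -0.73733874  0.81090763] 18.8167
```

View pics/w2.png

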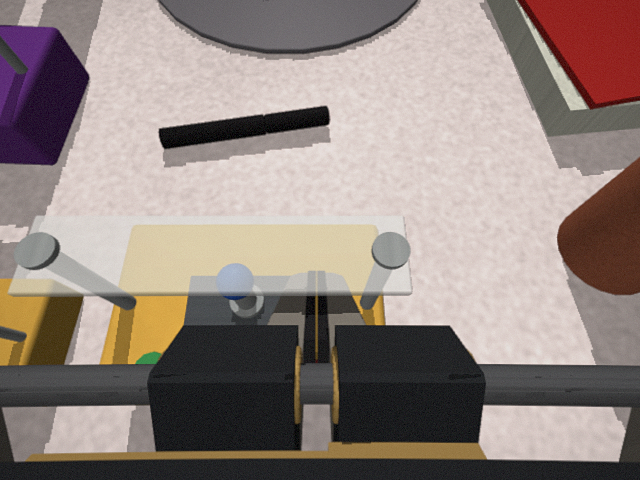

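The fingers are under the guard, at about (315,290), between the right (red-side) post and the blue ball (236,280). The toggle is upright, the green stud is at (150,358), and nothing is touched. Now I push towards green.

Run:
```python
from h import *
X,Z,y=.001,.075,-.038
b=fy(); log=[]; con=None
while y<.012:
    y+=.0015 if con is None else .001
    bot.line_to(B(X,y,Z),max_speed=.03); f=-(fy()-b); log.append((round(y*1e3,1),round(f,1)))
    if con is None and f>1.5: con=y
    if f>8.5: break
print(log,'contact',con,bot.current_clock())
w=cam('wrist'); cv2.imwrite('pics/w3.png',w['pixels'])
bot.hold(.5); print(bot.current_contact_force(),fy()-b,bot.current_clock())
```

```text
[(-36.5, np.float64(0.5)), (-35.0, np.float64(0.6)), (-33.5, np.float64(1.4)), (-32.0, np.float64(-0.3)), (-30.5, np.float64(-0.7)), (-29.0, np.float64(0.4)), (-27.5, np.float64(-0.6)), (-26.0, np.float64(-0.1)), (-24.5, np.float64(0.0)), (-23.0, np.float64(1.4)), (-21.5, np.float64(0.9)), (-20.0, np.float64(0.7)), (-18.5, np.float64(0.7)), (-17.0, np.float64(0.7)), (-15.5, np.float64(1.8)), (-14.5, np.float64(2.2)), (-13.5, np.float64(2.2)), (-12.5, np.float64(1.9)), (-11.5, np.float64(2.4)), (-10.5, np.float64(1.8)), (-9.5, np.float64(3.0)), (-8.5, np.float64(2.8)), (-7.5, np.float64(4.5)), (-6.5, np.float64(4.6)), (-5.5, np.float64(4.1)), (-4.5, np.float64(6.3)), (-3.5, np.float64(8.7))] contact -0.01549999999999998 25.6167
[ 7.70660655  1.07691354 -5.63979203] -7.863661084402651 26.1667
```

View pics/w3.png

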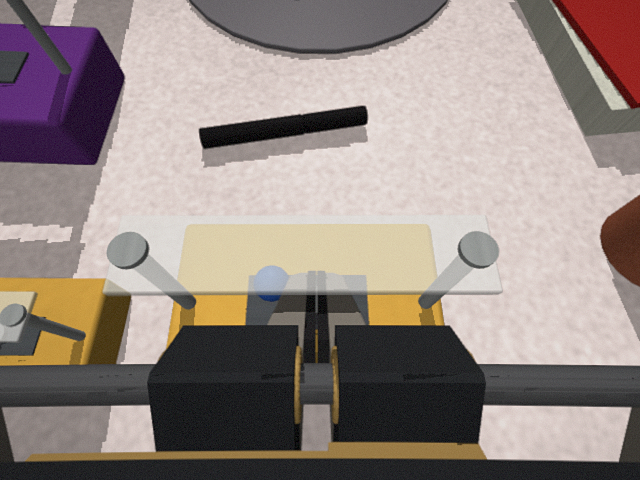

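Run:
```python
from h import *
w=cam('wrist')
for a in (0,.3,.36,.4,.45,.5):
    print(a,proj(w,B(0,.037*np.sin(a),.05+.037*np.cos(a)))[0])
print('posts',proj(w,np.array([B(0,-.065,.122),B(0,.065,.122)])))
hsv=cv2.cvtColor(w['pixels'],cv2.COLOR_BGR2HSV)[260:305,250:292]
y,x=np.nonzero(cv2.inRange(hsv,(100,90,60),(130,255,255))); print(x.mean()+250,y.mean()+260,x.min()+250,x.max()+250,len(x))
print(bot.current_contact_force(),bot.current_ee_pos()-B(.001,-.0035,.075),bot.current_clock())
```

```text
0 [307.12965228 280.31014059]
0.3 [283.74885331 281.46374602]
0.36 [279.37553526 281.95289807]
0.4 [276.54572823 282.32319533]
0.45 [273.11606588 282.83368975]
0.5 [269.81672465 283.39471027]
posts [[477.87372875 250.95030034]
 [131.9939403  251.24949225]]
269.61739130434785 297.3391304347826 258 280 115
[ 8.81746824  1.13879176 -4.49679367] [ 0.00146884 -0.00048946  0.00021289] 26.2167
```

The ball is seen at x of about 271 px, against a predicted 273 at the stop (0.45 rad), so it is fully over. I hold, then let it return gently and back out.

Run:
```python
from h import *
X,Z=.001,.075
bot.hold(1.2); print(bot.current_contact_force())
bot.line_to(B(X,-.037,Z),max_speed=.02)
bot.line_to(B(X,-.037,Z,.12),max_speed=.08)
w=cam('wrist'); 
bot.line_to(B(X,-.037,Z,.12)+[0,0,.12]); bot.hold(.3)
bot.goto([.40,-.36,.30],down(np.radians(-41)).as_rotvec())
baraz(); c=cam('top');s=cam('scene')
x,y=proj(c,[.532,-.1813,.1])[0].astype(int); u,v=proj(c,O+[0,0,.08])[0].astype(int)
t=lambda i,x,y:cv2.resize(i[y-40:y+40,x-40:x+40],(390,290))
p,q=proj(s,O+[0,0,.08])[0].astype(int);r,z=proj(s,[.532,-.1813,.1])[0].astype(int)
cv2.imwrite('pics/t4.png',np.vstack([np.hstack([t(c['pixels'],x,y),t(c['pixels'],u,v)]),np.hstack([t(s['pixels'],r,z),t(s['pixels'],p,q)])]))
print(bot.current_clock())
```

```text
[ 8.52612799  0.32351944 -5.4425905 ]
top 49 bar [ 0.50683774 -0.1830276 ] radial az -176.07233781571605 pca az -175.3655738889735
scene 25 bar [ 0.50569373 -0.1803978 ] radial az 178.03575949984628 pca az -178.94754322169285
34.1083
```

View pics/t4.png

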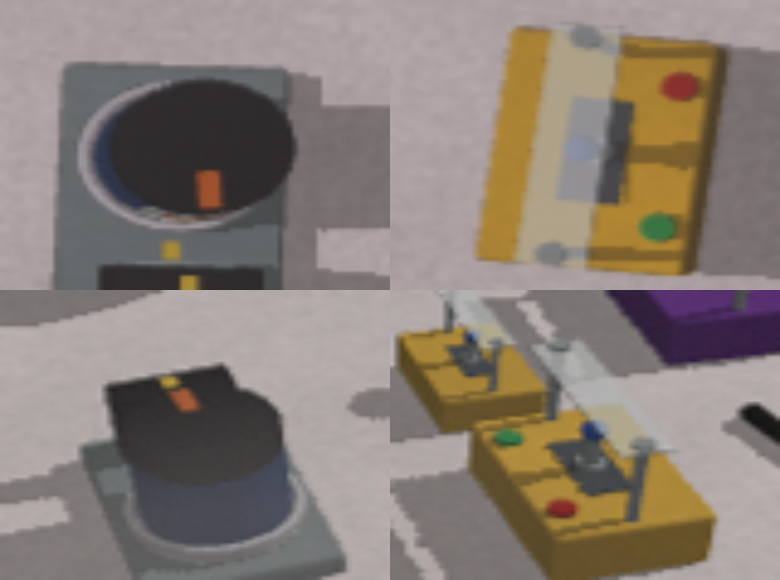

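The jar is unmoved with its bar facing the pillar (208,190), and the toggle's ball is back in the middle (583,148). I hand in.

```bash
python3 -c "
from workcell import bot
print(bot.job_done())"
```

```text
the job is handed in; nothing more can be done
None
```

I rolled the jar until its label faced the window (about 3–6° off by the top camera, against 12° allowed), held the toggle fully over on the green side for over a second, let it spring back to the middle, and handed the job in at about 34 s; no verdict came back.

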